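Turn the stock tags to match the bins

TASK

Set the stock tags on the rack so that only the full bins show green: turn the tag above each bin whose four cells are all taken to its green face, and the tag above a bin with empty cells to its red face, each swung right over until it lies back along the board. Push the tags gently round with a fingertip, without gripping them, and leave the stock and the other things on the table standing where they are.

Things in the scene. Friction and masses are not known exactly. Their poses are not given: they have to be found in the camera images.
- rack: White sheet-metal stock rack, 280 mm wide (its y, to the left), 111 mm deep, fixed. Origin on the table below the line of the three tag pins; x points away from the robot. In front of its board are three bays 90 mm apart, one bin in each, and above each bay one tag is clipped to the board.
- board_top (a point): Middle of the top edge of the rack's upright grey board, 130 mm above the table, 8.5 mm behind the line of pins. The board is 5 mm thick, its front face 6 mm behind the pin line; nothing of the rack rises above this edge except the tags' leaves and their 2 mm high clips.
- bin_amber: Pale blue-grey four-cell bin, 86 x 86 x 36 mm, holding brown bottles with black caps: one in each of the four cells, so it is full. Origin under its centre; axes as the rack's. The three bins change bays from start to start. The tag above a bin has its pin 51 mm behind the bin's centre.
- bin_clear: Like bin_amber, but holding small white bottles with blue caps: all four cells taken, full.
- bin_carton: Like bin_amber, but with one green-and-white carton standing in one cell and the other three cells empty: not full.
- tag_a: Hinged tag: a fixed steel clip on the board's top edge carries an upright pin on which the tag's leaf turns like a page. Origin on the pin's axis at the height of the top edge; axes as the rack's (x away from the robot, y to the left along the board). Which tag is above which bin changes.
- leaf_a (a joint): Angle of the leaf: 0 = lying along the board to the right (-y of the tag), red face (white bar) to the front; pi/2 = straight out towards the robot; pi = lying along the board to the left (+y), green face (white disc) to the front. Stops at 0 and pi; light friction hinge (about 0.5 N at mid-leaf), it stays where it is left.
- tag_b: The same as tag_a, for leaf_b. The leaf of each tag is a stiff plate 3 mm thick that reaches from 3 to 40 mm from the pin's axis and from 30 mm below to 40 mm above the board's top edge, so its upper 40 mm stand clear above the board and can be reached from behind.
- leaf_b (a joint): The same for tag_b.
- tag_c: The same as tag_a, for leaf_c.
- leaf_c (a joint): The same for tag_c.
- amber_1: Brown bottle with black cap in bin_amber, 36 mm across, 78 mm tall, loose, top 86 mm above the table; origin under its centre (amber_2 to 4 alike).
- amber_2: Like amber_1.
- amber_3: Like amber_1.
- amber_4: Like amber_1.
- clear_1: White bottle with blue cap in bin_clear, 30 mm across, 66 mm tall, loose, top 74 mm above the table; origin under its centre (clear_2 to 4 alike).
- clear_2: Like clear_1.
- clear_3: Like clear_1.
- clear_4: Like clear_1.
- green_carton: Green-and-white carton in bin_carton, 22 x 23 x 72 mm, loose, top 80 mm above the table; origin under its centre.
- cotton_jar: Pale jar with steel lid behind the rack, 69 mm across, 104 mm tall, loose; origin under its centre.
- beaker: Cream plastic beaker behind the rack, 78 mm across, 111 mm tall, loose; origin under its centre.

How it is judged:
By the outcome, as a careful person would: the job done as asked, in the order asked, and still so for the second after the job is handed in, with the robot touching nothing.
It also fails if it takes over 48 s, if anything falls off the work surface, if the arm or the gripper's body presses on something with over 40 N, if the wrist force passes 120 N, or if a joint passes its speed limit or range.

ROBOT

A 6-joint arm with a two-finger parallel gripper is mounted at the origin on a cart in front of the work surface, level with it; the furniture and walls round the work are solid. World frame = base frame: x ahead of the robot, y to its left, z up, the work surface at z = 0. Lengths are in m, angles in rad, forces in N, time in s.
With the tool pointing down it reaches from about 0.35 to 0.975 m from the base axis. Payload 4.9 kg.
Tool frame: the origin (TCP) lies midway between the tips of the shut fingers; the grasp point (between the pads) lies 19 mm behind it; y points along the fingers, z is the direction in which the jaws open and shut, and the axes are right-handed (so a half turn about y gives the same grasp; the last joint's range is limited). The gripper opens to 85 mm and grips with 20 to 120 N. Pads are 22 mm wide; open, the fingers measure 114 mm over their backs; the gripper's body (76 mm by 85 mm) begins 54 mm behind the grasp point. The pads swing forward as they close: fully open they stand 13 mm farther back than shut.
Start: joints at [-1.229, 0.053, 1.613, -0, 1.476, -0.119], TCP at [0.278, -0.56, 0.231] pointing down, gripper open.
Joint ranges: [-3.01, 3.01], [-1.01, 2.22], [0.06, 2.58], [-1.02, 4.17], [0.09, 2.62], [-3.14, 3.14]. Speed limits (rad/s): [2.57, 2.57, 3.14, 3.14, 3.14, 3.14].

INTERFACE

Orientations are given as a unit quaternion [w, x, y, z].
In Python, from plant import * gives the robot as it stands.
- The arm moves only by the shell command python3 -m crank 'ROWS'. ROWS is JSON, a list that holds one entry, the list of rows, each a list of 5 numbers: the gripper command: -1 is shut, 1 is fully open, values between are in proportion, then the shift along the tool's x, y, z in cm, then the turn about the tool's y in degrees. In form: [[[jaw, dx, dy, dz, twist], ...]]. A call has 1 to 8 rows; each row shifts and turns the commanded pose from where the row before left it, along the tool's axes as they then stand; what a row does not reach is not made up. A row lasts 1/8 s, in which the tool goes at most 62.5 mm and 10.7 degrees, less where a joint would pass 70% of its speed; a pose out of reach is approached as far as the arm can. A call with a gripper value outside its range is refused whole. The fingers move at their own pace and stop on an object; the grip force is fixed at half the most. Time passes only in rows, so rows that do not move let the fingers close. It gives the time, the measured TCP pose, the force and the opening at its end, in the units of the state.
- state(): the state, without advancing time (a new reading comes with each control period).
- grab_frame(name): name is "side" or "top"; returns a dict with "frame" (420x560x3 uint8, red, green, blue), "fx", "fy", "cx", "cy" (pixels), "pose" (4x4, takes a point from camera to world coordinates). Camera axes: x right, y up, looking along -z (the intrinsics and any distortion apply to the point x, -y, -z); pixel columns grow to the right and rows downward; lengths in m; the calibration is good to about 2 mm. A picture is of the moment at which its call begins. There is no depth.
- job_done(): hands the job in, once; it reports no verdict.
The state is a dict: "time": time; "joint_pos": joint angles; "joint_vel": joint speeds; "joint_efforts": joint torques, N m; "tool_pos": TCP position; "tool_rot": TCP orientation; "contact_force": force on the tool from outside, world axes, zero at the start; "ft_torque": the same for the moment, N m; "gripper_width": opening from 0.0 (shut) to 1.0 (fully open).
Only numpy, scipy, OpenCV 4.12 (cv2) and the standard library are available. Lean on these libraries where they do the work, as an engineer would, in place of code of your own. Each camera call takes 0.05 s, during which the arm holds its last target.

## Working session

There is one attempt and no reset: what is moved stays moved. The work goes in short steps, Python scripts to look and compute and a shell command to move; the robot and the scene stay as the last step left them, time stands still between calls to the robot, and variables do not carry over. Pictures are saved under pics/ and viewed, and the job is handed in when it is done.

```bash
ls; mkdir -p pics; python3 - <<'E'
from plant import *
import cv2
print(state())
for n in ("side","top"):
    f=grab_frame(n); cv2.imwrite(f"pics/{n}0.png",f["frame"][:,:,::-1]); print({k:v for k,v in f.items() if k!="frame"})
E
```

```text
pics
{'time': 0.0, 'joint_pos': array([-1.22898522e+00,  5.33469091e-02,  1.61425015e+00, -2.53651907e-05,
        1.47602250e+00, -1.19038785e-01]), 'joint_vel': array([ 4.55144467e-05, -7.24882128e-04,  1.08455433e-03, -5.98807664e-04,
        8.63339831e-04,  1.00708706e-03]), 'joint_efforts': array([-2.36122207e-03, -3.93689311e+01, -3.70171666e+01, -2.30920614e-04,
        6.98844626e-03, -1.61411950e-06]), 'tool_pos': array([ 0.27770941, -0.55923063,  0.23009539]), 'tool_rot': array([ 0.16140923, -0.16158629,  0.68912818, -0.68770581]), 'contact_force': array([ 0.26227137, -0.55037038, -0.48467843]), 'ft_torque': array([-0.02030114,  0.02743849,  0.0027032 ]), 'gripper_width': 1.0014777788437028}
{'fx': 526.4423110942774, 'fy': 526.4423110942774, 'cx': 277.10867679466594, 'cy': 217.01363983261703, 'pose': array([[-0.9503154 ,  0.20332255, -0.23571292,  0.35754078],
       [-0.31122068, -0.60475072,  0.73308816,  0.74562155],
       [ 0.00650579,  0.7700237 ,  0.63798211,  0.65256448],
       [ 0.        ,  0.        ,  0.        ,  1.        ]])}
{'fx': 469.5735627737135, 'fy': 469.5735627737135, 'cx': 281.01049321839474, 'cy': 218.93143227562885, 'pose': array([[ 0.00728371,  0.99509542, -0.09865113,  0.47752098],
       [-0.99984355,  0.00883748,  0.01532229,  0.13086741],
       [ 0.01611897,  0.09852409,  0.99500411,  0.96672322],
       [ 0.        ,  0.        ,  0.        ,  1.        ]])}
```

View pics/side0.png

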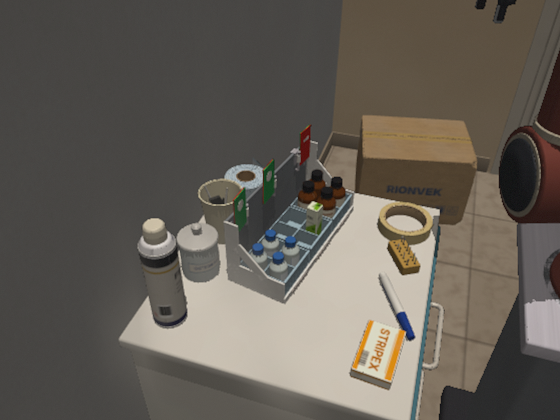

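View pics/top0.png

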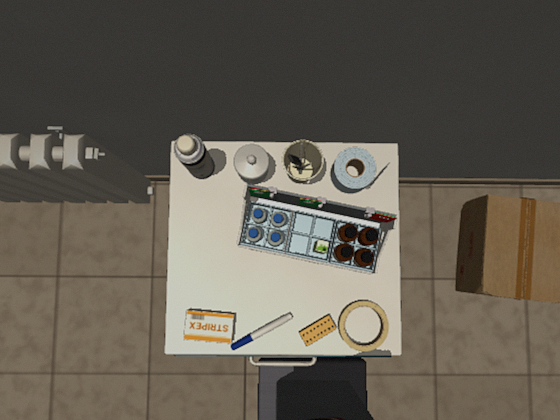

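The top view shows, from left to right, the clear, carton and amber bins. The tags look green, green and red. I'll enlarge to check the leaf angles.

```bash
python3 - <<'E'
import cv2
t=cv2.imread("pics/top0.png"); s=cv2.imread("pics/side0.png")
cv2.imwrite("pics/tc.png",cv2.resize(t[175:280,230:405],None,fx=4.5,fy=4.5,interpolation=cv2.INTER_CUBIC))
cv2.imwrite("pics/sc.png",cv2.resize(s[115:290,190:370],None,fx=3.4,fy=3.4,interpolation=cv2.INTER_CUBIC))
E
```

```text
(no output)
```

View pics/tc.png

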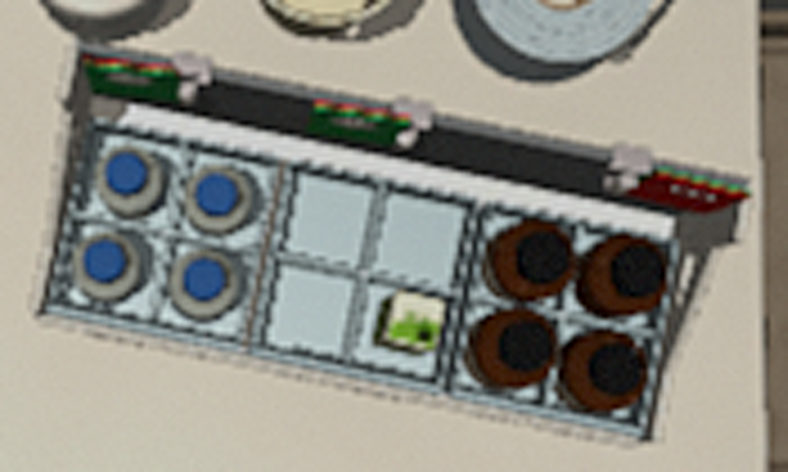

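View pics/sc.png

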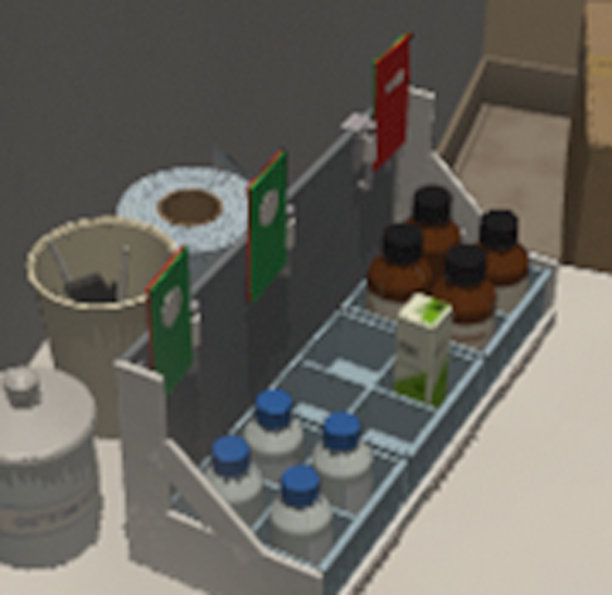

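```bash
python3 - <<'E'
import cv2
t=cv2.imread("pics/top0.png"); s=cv2.imread("pics/side0.png")
def crop(i,x,y,w,h,k,n):
    c=cv2.resize(i[y:y+h,x:x+w],None,fx=k,fy=k,interpolation=cv2.INTER_CUBIC)
    for a in range(0,w,10): cv2.putText(c,str(x+a),(a*k,8),0,.3,(255,0,255),1); cv2.line(c,(a*k,0),(a*k,h*k),(255,0,255),1) if a%10==0 and 0 else cv2.line(c,(a*k,10),(a*k,16),(255,0,255),1)
    for a in range(0,h,10): cv2.putText(c,str(y+a),(0,a*k+4),0,.3,(255,0,255),1)
    cv2.imwrite(n,c)
crop(t,240,180,80,35,10,"pics/t1.png"); crop(t,335,190,70,35,11,"pics/t2.png")
crop(s,220,120,100,120,5,"pics/s1.png")
E
```

```text
(no output)
```

View pics/t1.png

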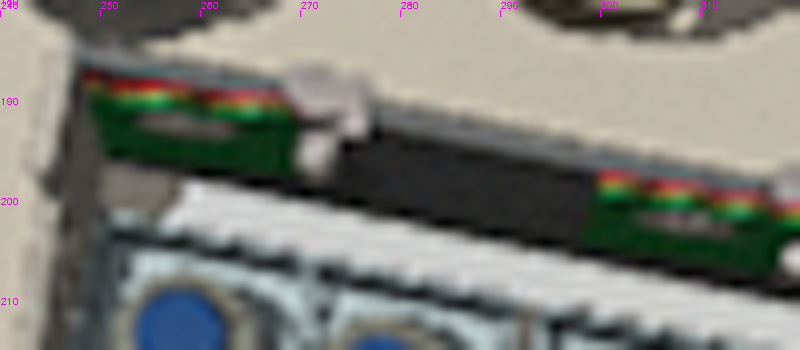

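View pics/t2.png

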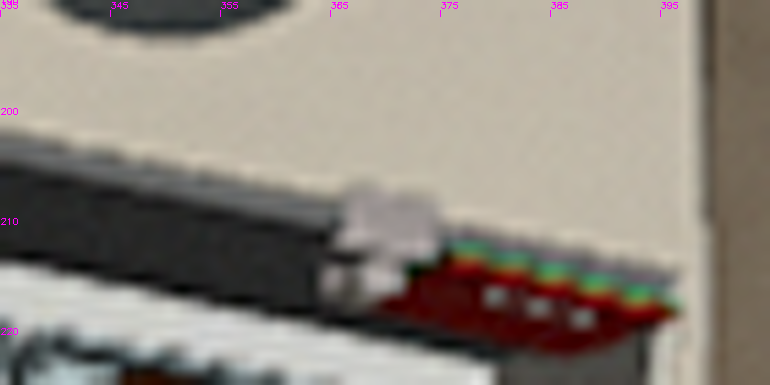

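View pics/s1.png

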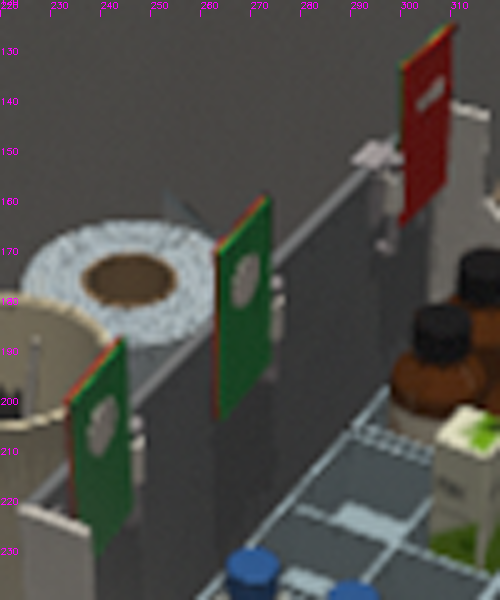

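```bash
cat > h.py <<'E'
import numpy as np
from scipy.optimize import least_squares
from plant import *
def proj(f,P):
    P=np.asarray(P,float); T=f["pose"]; c=(P-T[:3,3])@T[:3,:3]
    return np.array([f["cx"]+f["fx"]*c[:,0]/-c[:,2], f["cy"]+f["fy"]*(-c[:,1])/-c[:,2]]).T
def ray(f,u,v,z):
    T=f["pose"]; d=T[:3,:3]@np.array([(u-f["cx"])/f["fx"],-(v-f["cy"])/f["fy"],-1]); o=T[:3,3]
    return o+d*(z-o[2])/d[2]
E
python3 - <<'E'
from h import *
S=grab_frame("side");T=grab_frame("top")
m=[(0,.13),(0,.093),(0,.04),(0,.003),(0,-.093),(0,-.13)]
side=[((0,.13,.17),(233.5,200.5)),((0,.093,.17),(244.5,188)),((0,.04,.17),(263,170)),((0,.003,.17),(273,160)),((0,-.093,.17),(300,133)),((0,-.13,.17),(310.5,125.5)),((0,.04,.10),(263.5,203))]
top=[((0,.13,.17),(248.3,188)),((0,.04,.17),(300,198.2)),((0,-.093,.17),(375.8,213)),((0,-.13,.17),(396.3,218.3))]
def W(p,q):
    c,s=np.cos(p[2]),np.sin(p[2]);q=np.asarray(q,float)
    return np.c_[p[0]+c*q[:,0]-s*q[:,1],p[1]+s*q[:,0]+c*q[:,1],q[:,2]]
def r(p):
    return np.r_[(proj(S,W(p,[a for a,_ in side]))-[b for _,b in side]).ravel(),(proj(T,W(p,[a for a,_ in top]))-[b for _,b in top]).ravel()]
o=least_squares(r,[.55,0,0]); print(o.x,np.degrees(o.x[2])); print(r(o.x).reshape(-1,2).round(1))
p=o.x
print("pins",W(p,[(0,.09,.13),(0,0,.13),(0,-.09,.13)]).round(4))
print("board ends",proj(T,W(p,[(.0085,.14,.13),(.0085,-.14,.13)])))
print([ray(T,u,v,z).round(3) for u,v,z in [(253,162,.104),(304,160,.111),(355,168,.09),(350,150,.1),(388,163,.0),(193,150,.2)]])
E
```

```text
[ 0.58596068  0.04779399 -0.19277465] -11.045173633904136
[[-0.9 -0.1]
 [ 1.2 -0.4]
 [ 0.1  0.6]
 [ 1.4 -0.5]
 [ 0.9  0.5]
 [-0.3 -1.1]
 [ 0.   1.7]
 [-0.2 -0.9]
 [-0.4 -0.7]
 [-0.1  0. ]
 [ 0.6 -1. ]]
pins [[ 0.6032  0.1361  0.13  ]
 [ 0.586   0.0478  0.13  ]
 [ 0.5687 -0.0405  0.13  ]]
board ends [[244.85151804 185.10938751]
 [397.31263822 216.08607226]]
[array([0.669, 0.171, 0.104]), array([0.673, 0.076, 0.111]), array([ 0.663, -0.023,  0.09 ]), array([ 0.695, -0.012,  0.1  ]), array([ 0.693, -0.108,  0.   ]), array([0.667, 0.266, 0.2  ])]
```

```bash
cat >> h.py <<'E'
from scipy.spatial.transform import Rotation as R
RP=np.array([0.58596,0.04779]); YAW=-0.19277
def rot(s): return R.from_quat(np.roll(s["tool_rot"],-1)).as_matrix()
def r2w(a): 
    c,s=np.cos(YAW),np.sin(YAW); return RP+np.array([c*a[0]-s*a[1],s*a[0]+c*a[1]])
def w2r(a):
    c,s=np.cos(YAW),np.sin(YAW); d=np.asarray(a)[:2]-RP; return np.array([c*d[0]+s*d[1],-s*d[0]+c*d[1]])
E
python3 - <<'E'
from h import *
s=state();M=rot(s);print(M.round(3))
x=M[:,0]; print("tool x yaw",np.degrees(np.arctan2(x[1],x[0])))
tgt=np.r_[r2w((.045,-.118)),.24]; print(tgt, "tool delta cm",(M.T@(tgt-s["tool_pos"])*100).round(2))
E
```

```text
[[-0.896 -0.     0.445]
 [-0.445  0.001 -0.896]
 [-0.    -1.    -0.001]]
tool x yaw -153.59903083823863
[ 0.60752024 -0.07664535  0.24      ] tool delta cm [-51.    -0.9  -28.58]
```

```bash
python3 -m crank '[[[-1,0,-1,0,9.4],[-1,0,-1,0,9.4],[-1,0,-1,0,9.4],[-1,0,-1,0,9.2],[-1,0,0,0,0]]]'; python3 - <<'E'
from h import *
s=state();M=rot(s);x=M[:,0]; print(s["time"],"tool x yaw",np.degrees(np.arctan2(x[1],x[0])))
tgt=np.r_[r2w((.045,-.118)),.25]; print(tgt, "tool delta cm",(M.T@(tgt-s["tool_pos"])*100).round(2),w2r(s["tool_pos"]),s["joint_pos"])
E
```

```text
time: 0.82
tool_pos: [0.278, -0.5602, 0.2721]
tool_rot: [0.067, -0.067, -0.703, 0.704]
contact_force: [-0.6, 0.6, -1.2]
gripper_width: 0.001
0.825 tool x yaw 169.10660025195583
[ 0.60752024 -0.07664535  0.25      ] tool delta cm [-23.22   2.16 -53.71] [-0.1857626  -0.65569659] [-1.22902705e+00  3.16628996e-02  1.56681292e+00 -1.25437742e-05
  1.54154976e+00  5.31895854e-01]
```

```bash
python3 -m crank '[[[-1,-1.8,0,-4.1,0],[-1,-1.8,0,-4.1,0],[-1,-1.8,0,-4.1,0],[-1,-1.8,0,-4.1,0],[-1,-1.8,0,-4.1,0],[-1,-1.8,0,-4.1,0],[-1,-1.8,0,-4.1,0],[-1,-1.8,0,-4.1,0]]]';python3 -m crank '[[[-1,-1.8,0,-4.1,0],[-1,-1.8,0,-4.1,0],[-1,-1.8,0,-4.1,0],[-1,-1.8,0,-4.1,0],[-1,-1.6,0,-4.1,0],[-1,0,0,0,0],[-1,0,0,0,0]]]'; python3 - <<'E'
from h import *
import cv2
s=state();M=rot(s);x=M[:,0]; print(s["time"],"tool x yaw",np.degrees(np.arctan2(x[1],x[0])),M.round(3))
print(w2r(s["tool_pos"]),s["joint_pos"])
for n in ("side","top"):
    f=grab_frame(n); cv2.imwrite(f"pics/{n}1.png",f["frame"][:,:,::-1]);print(proj(f,[s["tool_pos"]]))
E
```

```text
time: 1.82
tool_pos: [0.4823, -0.2638, 0.2705]
tool_rot: [-0.067, 0.066, 0.704, -0.704]
contact_force: [0.4, -0.3, -0.7]
gripper_width: -0.003
time: 2.7
tool_pos: [0.6069, -0.081, 0.2706]
tool_rot: [0.068, -0.067, -0.704, 0.704]
contact_force: [-0.3, -1.2, 0.1]
gripper_width: -0.001
2.7 tool x yaw 169.1001417461699 [[-0.982 -0.001 -0.189]
 [ 0.189 -0.    -0.982]
 [ 0.001 -1.     0.   ]]
[ 0.04524672 -0.12239071] [-2.53943772e-01  3.42509047e-03  1.59798962e+00 -4.70704704e-04
  1.54138911e+00  1.50710485e+00]
[[287.41592694  68.39918965]]
[[414.5620429 180.298358 ]]
```

View pics/side1.png

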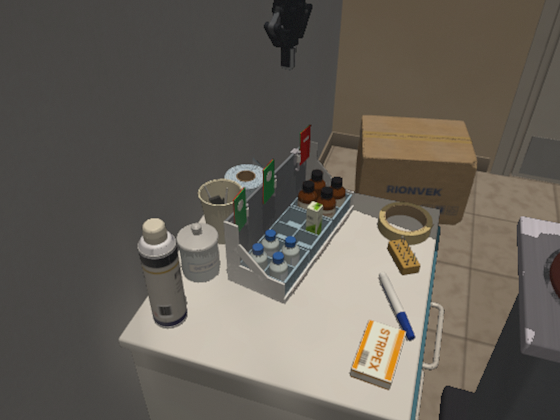

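View pics/top1.png

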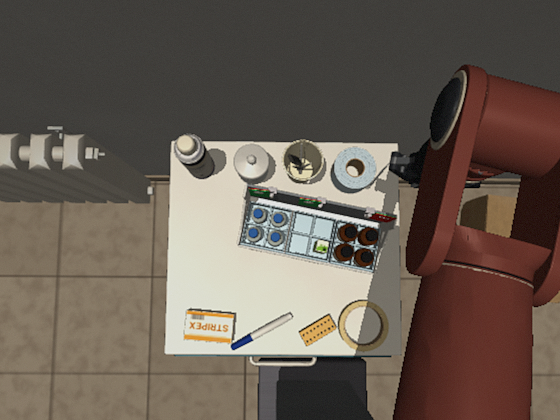

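```bash
python3 - <<'E'
from h import *
S=grab_frame("side");T=grab_frame("top")
def tri(a,b):
    A=[];B=[]
    for f,(u,v) in((S,a),(T,b)):
        M=f["pose"];d=M[:3,:3]@np.array([(u-f["cx"])/f["fx"],-(v-f["cy"])/f["fy"],-1]);d/=np.linalg.norm(d);P=np.eye(3)-np.outer(d,d);A.append(P);B.append(P@M[:3,3])
    return np.linalg.lstsq(np.vstack(A),np.hstack(B),rcond=None)[0]
q=tri((246,177),(355,168));print("roll",q,w2r(q))
print("bottle",tri((154,228),(186,145)))
import math
hx,hy=.011,.0145; r=.026
for th in range(0,181,15):
    t=math.radians(th);u=np.array([-math.sin(t),-math.cos(t)]);n=np.array([math.cos(t),-math.sin(t)])
    d=.0015+hx*abs(n[0])+hy*abs(n[1]); print(th,((r*u+d*n)*1000).round(1))
print(state()["time"])
E
```

```text
roll [ 0.66916927 -0.02714771  0.06352416] [ 0.09602445 -0.05760857]
bottle [0.6811907  0.28158422 0.18292668]
0 [ 12.5 -26. ]
15 [  8.6 -29.2]
30 [  2.8 -31.7]
45 [ -4.6 -32.2]
60 [-12.7 -29.9]
75 [-20.4 -24.5]
90 [-26. -16.]
105 [-29.9 -11. ]
120 [-32.3  -3.9]
135 [-32.2   4.6]
150 [-28.8  13.4]
165 [-22.1  21. ]
180 [-12.5  26. ]
2.9
```

```bash
python3 -m crank '[[[-1,0.2,3,-0.3,0],[-1,0.2,3,-0.3,0],[-1,0.4,3,0,0],[-1,0.4,2.3,0,0],[-1,0.4,1,0,0],[-1,0,0,0,0]]]'; python3 - <<'E'
from h import *
import cv2
s=state();print(w2r(s["tool_pos"]),s["tool_pos"][2])
for n in ("side","top"):
    f=grab_frame(n); cv2.imwrite(f"pics/{n}2.png",cv2.resize(f["frame"][80:230,220:420,::-1],None,fx=3.5,fy=3.5,interpolation=cv2.INTER_CUBIC))
E
```

```text
time: 3.65
tool_pos: [0.5922, -0.0722, 0.1479]
tool_rot: [-0.068, 0.068, 0.704, -0.704]
contact_force: [0.4, 0.6, 0.6]
gripper_width: -0.002
[ 0.02910758 -0.11657604] 0.14791693223598448
```

View pics/side2.png

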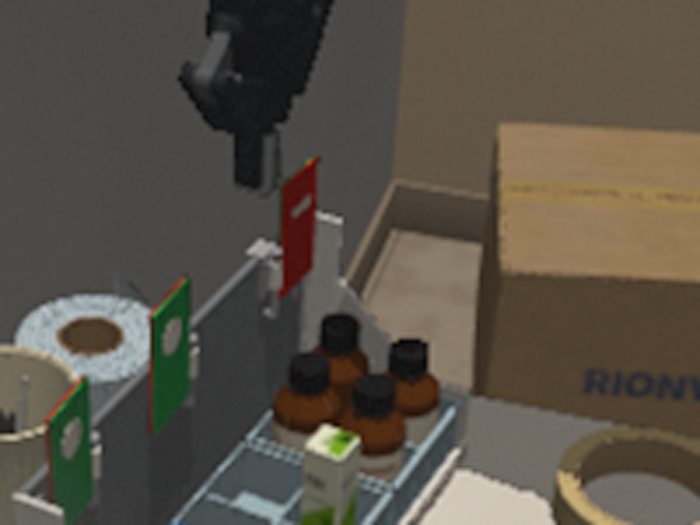

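View pics/top2.png

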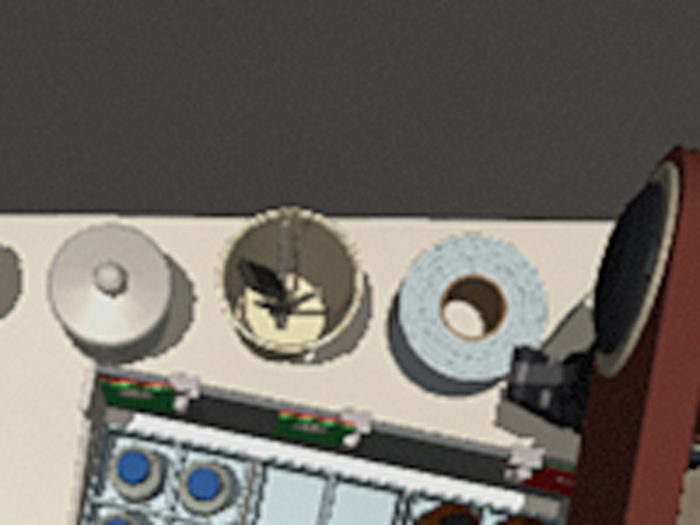

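```bash
python3 -m crank '[[[-1,0.9,0,0,0],[-1,0.4,0,0,0],[-1,0.4,0,0,0],[-1,0.4,0,0.2,0],[-1,0.6,0,0.2,0],[-1,0.7,0,0.1,0],[-1,0.4,0,-0.1,0],[-1,0,0,0,0]]]'; python3 - <<'E'
from h import *
import cv2
s=state();print(w2r(s["tool_pos"])*1000+[0,90],s["tool_pos"][2])
for n in ("side",):
    f=grab_frame(n); cv2.imwrite(f"pics/{n}3.png",cv2.resize(f["frame"][80:230,220:420,::-1],None,fx=3.5,fy=3.5,interpolation=cv2.INTER_CUBIC))
E
```

```text
time: 4.75
tool_pos: [0.5543, -0.0684, 0.1482]
tool_rot: [-0.068, 0.068, 0.704, -0.704]
contact_force: [-0.3, -0.1, 0.3]
gripper_width: -0.001
[ -8.86007721 -30.11832998] 0.14822002187226588
```

View pics/side3.png

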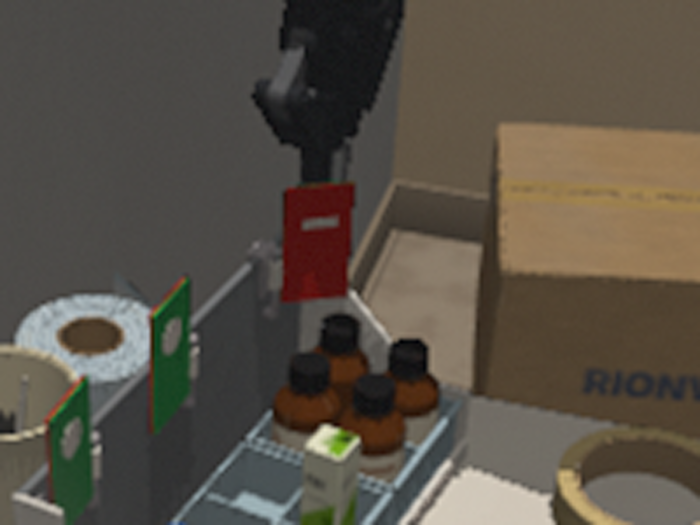

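```bash
python3 -m crank '[[[-1,0.6,0,-0.3,0],[-1,0.6,0,-0.3,0],[-1,0.3,0,-0.4,0],[-1,0.3,0,-0.4,0],[-1,0.4,0,-0.5,0],[-1,0.2,0,-0.7,0],[-1,0,0,-0.8,0],[-1,0,0,0,0]]]'; python3 - <<'E'
from h import *
import cv2
s=state();print(w2r(s["tool_pos"])*1000+[0,90],s["tool_pos"][2])
for n in ("side",):
    f=grab_frame(n); cv2.imwrite(f"pics/{n}4.png",cv2.resize(f["frame"][80:230,220:420,::-1],None,fx=3.5,fy=3.5,interpolation=cv2.INTER_CUBIC))
E
```

```text
time: 5.8
tool_pos: [0.5377, -0.0299, 0.1483]
tool_rot: [-0.067, 0.067, 0.704, -0.704]
contact_force: [-0.3, -0.5, 0.6]
gripper_width: 0.004
[-32.45938899   4.54850605] 0.14827860838238077
```

View pics/side4.png

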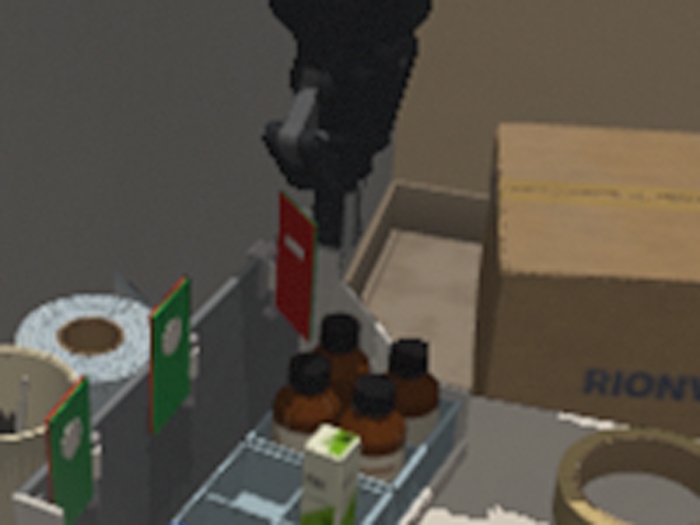

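```bash
python3 -m crank '[[[-1,-0.2,0,-0.5,0],[-1,-0.2,0,-0.4,0],[-1,-0.3,0,-0.4,0],[-1,-0.4,0,-0.4,0],[-1,-0.4,0,-0.3,0],[-1,-0.2,0,-0.2,0],[-1,-0.1,0,0,0],[-1,0,0,0,0]]]'; python3 - <<'E'
from h import *
import cv2
s=state();print(w2r(s["tool_pos"])*1000+[0,90],s["tool_pos"][2])
for n in ("side","top"):
    f=grab_frame(n); cv2.imwrite(f"pics/{n}5.png",cv2.resize(f["frame"][80:230,220:420,::-1],None,fx=3.5,fy=3.5,interpolation=cv2.INTER_CUBIC))
E
```

```text
time: 6.85
tool_pos: [0.5596, -0.0125, 0.1483]
tool_rot: [-0.068, 0.068, 0.704, -0.704]
contact_force: [0.9, -0.5, -0.4]
gripper_width: 0.0
[-14.35514476  25.80187134] 0.14827548805276214
```

View pics/side5.png

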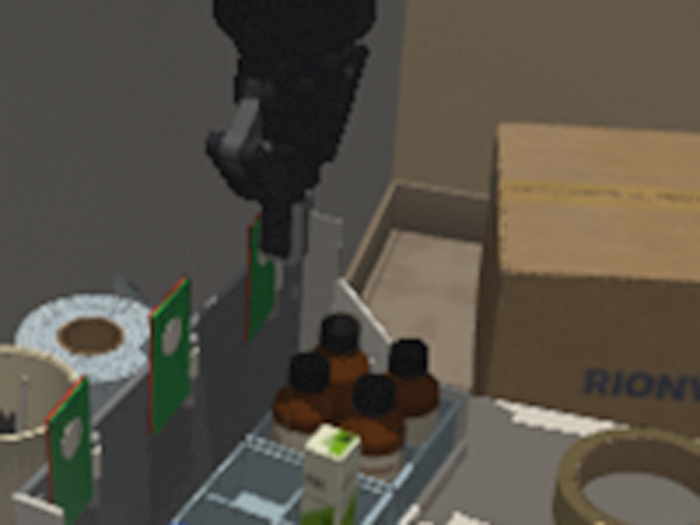

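View pics/top5.png

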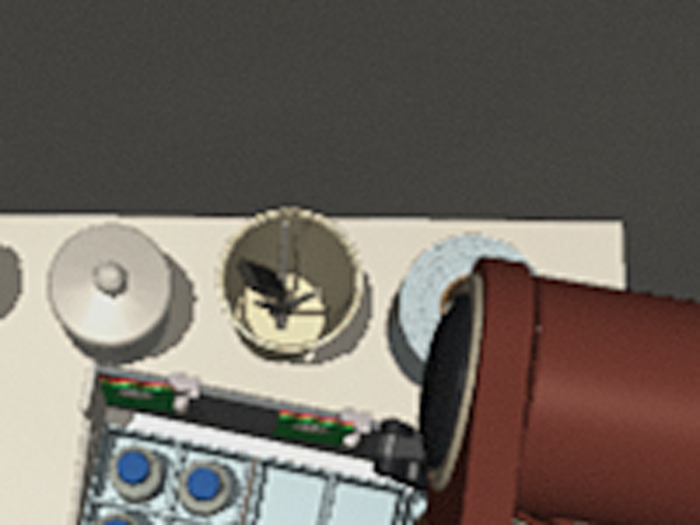

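```bash
for i in 1 2; do python3 -m crank '[[[-1,-0.1,0,0,0],[-1,0,0,0,0]]]'; done; python3 -c "
from h import *
print(w2r(state()['tool_pos'])*1000)"
```

```text
time: 7.2
tool_pos: [0.5605, -0.0127, 0.1483]
tool_rot: [-0.068, 0.068, 0.704, -0.704]
contact_force: [-0.2, -0.0, 0.1]
gripper_width: -0.001
time: 7.45
tool_pos: [0.5615, -0.0129, 0.1483]
tool_rot: [-0.068, 0.068, 0.704, -0.704]
contact_force: [-1.5, -0.4, 0.8]
gripper_width: 0.0
[-12.37614604 -64.20945983]
```

```bash
for i in 1 2; do python3 -m crank '[[[-1,-0.05,0,0,0],[-1,0,0,0,0]]]'; done; python3 -c "
from h import *
print(w2r(state()['tool_pos'])*1000)"
```

```text
time: 7.7
tool_pos: [0.562, -0.0129, 0.1483]
tool_rot: [-0.068, 0.068, 0.704, -0.704]
contact_force: [-0.8, 0.6, 0.8]
gripper_width: -0.003
time: 7.95
tool_pos: [0.5625, -0.013, 0.1483]
tool_rot: [-0.068, 0.068, 0.704, -0.704]
contact_force: [0.2, 1.4, -0.9]
gripper_width: -0.003
[-11.38345836 -64.2055992 ]
```

```bash
for i in 1 2; do python3 -m crank '[[[-1,-0.05,0,0,0],[-1,0,0,0,0]]]'|grep -E "force|tool_pos"; done;  python3 - <<'E'
from h import *
import cv2
f=grab_frame("side"); cv2.imwrite("pics/side6.png",cv2.resize(f["frame"][120:220,220:330,::-1],None,fx=6,fy=6,interpolation=cv2.INTER_CUBIC))
for p in (180,175,170):
    t=np.radians(p);u=np.array([-np.sin(t),-np.cos(t)])
    print(p,[((proj(f,[np.r_[r2w(np.array([0,-.09])+k*u),z]])[0]-[220,120])*6).round() for k,z in((.04,.17),(.04,.1),(.003,.1))])
E
```

```text
tool_pos: [0.563, -0.0131, 0.1483]
contact_force: [0.6, 0.1, -0.4]
tool_pos: [0.5635, -0.0132, 0.1483]
contact_force: [-0.5, 0.9, 0.3]
180 [array([417., 148.]), array([412., 347.]), array([469., 287.])]
175 [array([428., 151.]), array([422., 351.]), array([469., 287.])]
170 [array([439., 154.]), array([433., 353.]), array([470., 287.])]
```

View pics/side6.png

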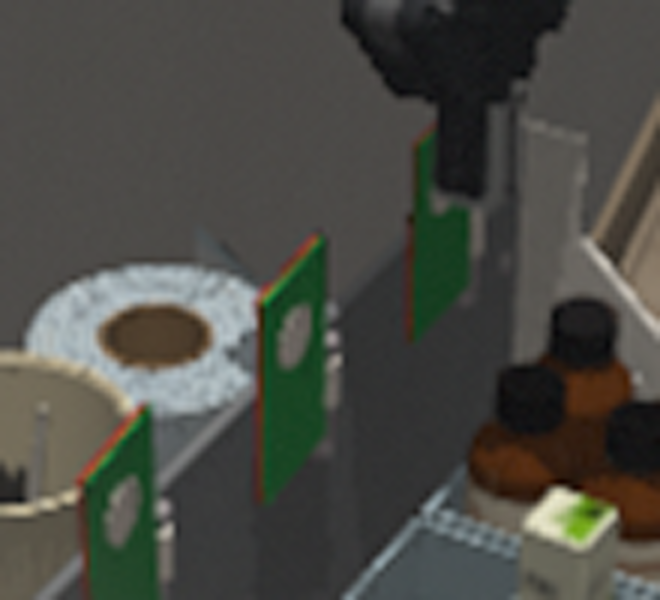

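```bash
for i in 1 2 3; do python3 -m crank '[[[-1,-0.05,0,0,0],[-1,0,0,0,0]]]'|grep -E "force|tool_pos"; done;python3 -c "
from h import *
print(w2r(state()['tool_pos'])*1000)"
```

```text
tool_pos: [0.5637, -0.0133, 0.1483]
contact_force: [-0.7, 0.3, 1.0]
tool_pos: [0.5639, -0.0133, 0.1482]
contact_force: [-4.2, 0.1, 2.7]
tool_pos: [0.5639, -0.0133, 0.1482]
contact_force: [-6.8, 1.7, 4.2]
[ -9.92580812 -64.16986291]
```

```bash
python3 -m crank '[[[-1,0.3,0,0,0],[-1,0.8,0,0,0],[-1,1.5,0,0,0],[-1,0,-3,0,0],[-1,0,-3,0,0],[-1,-1,0,-2,0],[-1,-1.2,0,-2,0],[-1,-1.5,0,-2,0]]]'; python3 - <<'E'
from h import *
import cv2
s=state();print(w2r(s["tool_pos"])*1000,s["tool_pos"][2])
for n in ("side","top"):
    f=grab_frame(n); cv2.imwrite(f"pics/{n}7.png",cv2.resize(f["frame"][80:230,220:420,::-1],None,fx=3.5,fy=3.5,interpolation=cv2.INTER_CUBIC))
E
```

```text
time: 10.25
tool_pos: [0.5869, 0.0448, 0.2067]
tool_rot: [-0.068, 0.067, 0.704, -0.704]
contact_force: [0.1, -0.2, 0.2]
gripper_width: -0.001
[ 1.51099217 -2.77236319] 0.20674618932903702
```

View pics/side7.png

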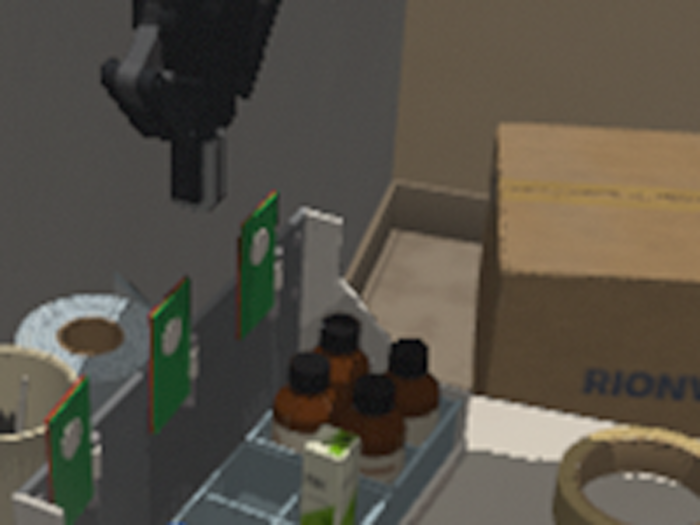

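View pics/top7.png

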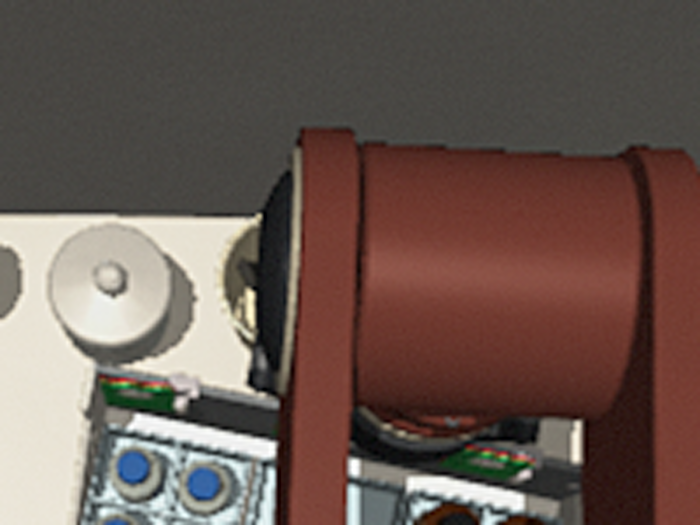

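```bash
python3 -m crank '[[[-1,-1.3,0,-1.6,0],[-1,-1.3,0,-1.5,0],[-1,0,0,0,0],[-1,0,3,0,0],[-1,0,2,0,0],[-1,0,0.8,0,0],[-1,0,0,0,0]]]'; python3 - <<'E'
from h import *
import cv2
s=state();print(w2r(s["tool_pos"])*1000,s["tool_pos"][2])
f=grab_frame("side"); cv2.imwrite("pics/side8.png",cv2.resize(f["frame"][80:230,220:420,::-1],None,fx=3.5,fy=3.5,interpolation=cv2.INTER_CUBIC))
E
```

```text
time: 11.22
tool_pos: [0.618, 0.0686, 0.1496]
tool_rot: [0.068, -0.067, -0.704, 0.704]
contact_force: [0.6, 0.4, 0.4]
gripper_width: 0.002
[27.47354262 26.53393278] 0.14962414361846768
```

View pics/side8.png

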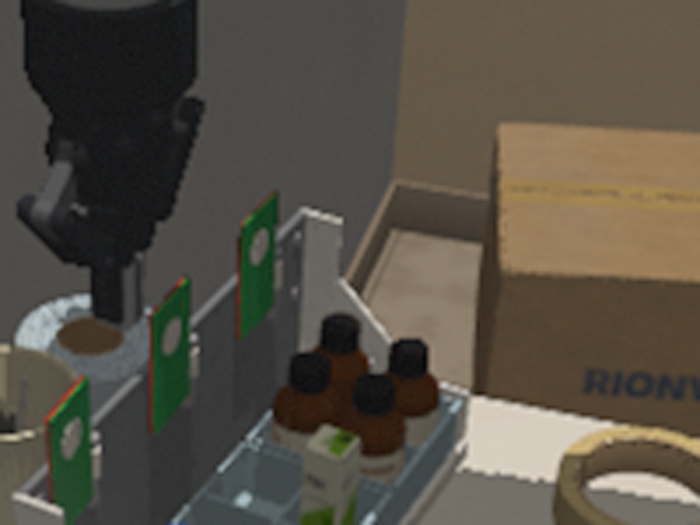

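```bash
python3 -m crank '[[[-1,0.7,0,0,0],[-1,0.4,0,0,0],[-1,0.4,0,0,0],[-1,0.4,0,-0.2,0],[-1,0.6,0,-0.2,0],[-1,0.7,0,-0.1,0],[-1,0.4,0,0.1,0],[-1,0,0,0,0]]]';  python3 - <<'E'
from h import *
import cv2
s=state();print(w2r(s["tool_pos"])*1000,s["tool_pos"][2])
f=grab_frame("side"); cv2.imwrite("pics/side9.png",cv2.resize(f["frame"][80:230,220:420,::-1],None,fx=3.5,fy=3.5,interpolation=cv2.INTER_CUBIC))
E
```

```text
time: 12.28
tool_pos: [0.5835, 0.0796, 0.1502]
tool_rot: [0.068, -0.068, -0.704, 0.704]
contact_force: [0.2, 0.7, 0.3]
gripper_width: -0.0
[-8.53043243 30.76213301] 0.1501777694731682
```

View pics/side9.png

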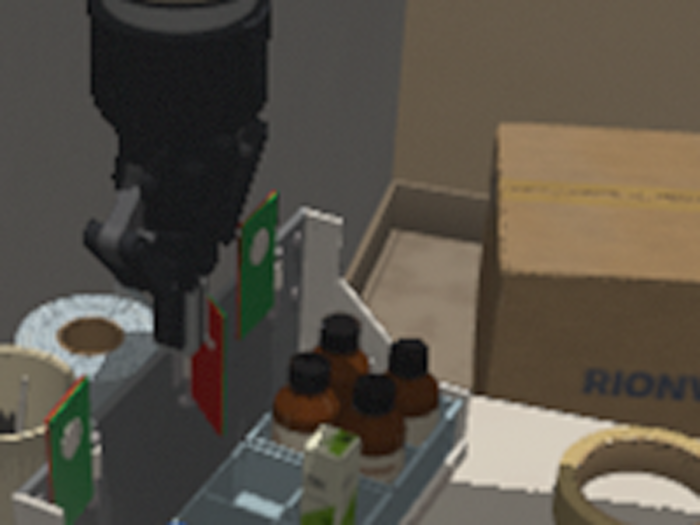

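```bash
python3 -m crank '[[[-1,0.6,0,0.3,0],[-1,0.6,0,0.3,0],[-1,0.3,0,0.4,0],[-1,0.3,0,0.4,0],[-1,0.4,0,0.5,0],[-1,0.2,0,0.7,0],[-1,0,0,0.8,0],[-1,0,0,0,0]]]'; python3 -m crank '[[[-1,-0.2,0,0.5,0],[-1,-0.2,0,0.4,0],[-1,-0.3,0,0.4,0],[-1,-0.4,0,0.4,0],[-1,-0.4,0,0.3,0],[-1,-0.2,0,0.2,0],[-1,-0.1,0,0,0],[-1,0,0,0,0]]]'; python3 - <<'E'
from h import *
import cv2
s=state();print(w2r(s["tool_pos"])*1000,s["tool_pos"][2])
f=grab_frame("side"); cv2.imwrite("pics/side10.png",cv2.resize(f["frame"][80:230,220:420,::-1],None,fx=3.5,fy=3.5,interpolation=cv2.INTER_CUBIC))
E
```

```text
time: 13.32
tool_pos: [0.5538, 0.05, 0.1503]
tool_rot: [0.068, -0.068, -0.704, 0.704]
contact_force: [-0.7, -0.3, 0.3]
gripper_width: 0.003
time: 14.32
tool_pos: [0.5675, 0.0257, 0.1503]
tool_rot: [0.068, -0.068, -0.704, 0.704]
contact_force: [0.2, -0.2, 0.5]
gripper_width: 0.0
[-13.87427424 -25.20233321] 0.15030415450478726
```

View pics/side10.png

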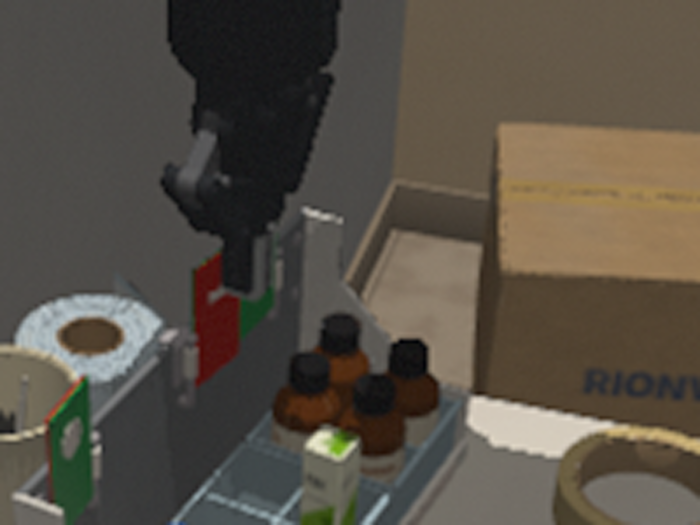

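```bash
python3 -m crank '[[[-1,-0.1,0,0,0],[-1,-0.1,0,0,0],[-1,-0.1,0,0,0],[-1,0,0,0,0]]]'; for i in 1 2 ; do python3 -m crank '[[[-1,-0.05,0,0,0],[-1,0,0,0,0]]]'|grep -E "force|tool_pos"; done;python3 -c "
from h import *
print(w2r(state()['tool_pos'])*1000)"
```

```text
time: 14.88
tool_pos: [0.5705, 0.0252, 0.1503]
tool_rot: [-0.068, 0.068, 0.704, -0.704]
contact_force: [-0.3, 1.0, 0.5]
gripper_width: 0.0
tool_pos: [0.5709, 0.0251, 0.1503]
contact_force: [-0.0, 0.0, -0.4]
tool_pos: [0.5714, 0.025, 0.1503]
contact_force: [0.0, 0.4, 0.4]
[ -9.94484347 -25.20697538]
```

```bash
for i in 1 2 3; do python3 -m crank '[[[-1,-0.05,0,0,0],[-1,0,0,0,0]]]'|grep -E "force|tool_pos"; done;python3 -c "
from h import *
print(w2r(state()['tool_pos'])*1000)"
```

```text
tool_pos: [0.5715, 0.0249, 0.1503]
contact_force: [-3.1, -0.1, 1.1]
tool_pos: [0.5716, 0.0249, 0.1503]
contact_force: [-4.4, -0.1, 3.0]
tool_pos: [0.5716, 0.0248, 0.1503]
contact_force: [-7.2, 1.0, 4.4]
[ -9.65674003 -25.2664349 ]
```

```bash
python3 -m crank '[[[-1,0.3,0,0,0],[-1,0.8,0,0,0],[-1,1.5,0,0,0],[-1,0,-3,0,0],[-1,0,-3,0,0],[-1,0,-4,0,0],[-1,0,-2,2,0],[-1,0.5,0,4,0]]]'; python3 -m crank '[[[-1,1,0,4,0],[-1,1,0,4,0],[-1,1,0,5,0],[-1,1,0,5,0],[-1,1,0,5,0],[-1,1,0,5,0],[-1,1,0,5,0],[-1,0,0,0,0]]]';python3 - <<'E'
from h import *
import cv2
s=state();print(w2r(s["tool_pos"])*1000,s["tool_pos"][2])
f=grab_frame("side"); cv2.imwrite("pics/side11.png",cv2.resize(f["frame"][115:290,190:370,::-1],None,fx=3.4,fy=3.4,interpolation=cv2.INTER_CUBIC))
f=grab_frame("top"); cv2.imwrite("pics/top11f.png",f["frame"][:,:,::-1]);cv2.imwrite("pics/top11.png",cv2.resize(f["frame"][175:280,230:405,::-1],None,fx=4.5,fy=4.5,interpolation=cv2.INTER_CUBIC))
E
```

```text
time: 17.12
tool_pos: [0.5312, -0.0292, 0.2725]
tool_rot: [0.066, -0.068, -0.704, 0.704]
contact_force: [-0.3, -0.7, 0.2]
gripper_width: 0.001
time: 18.12
tool_pos: [0.3966, -0.3415, 0.2692]
tool_rot: [-0.07, 0.069, 0.704, -0.703]
contact_force: [0.4, 1.2, -0.8]
gripper_width: 0.002
[-111.24399621 -418.31473323] 0.269214461395784
```

View pics/side11.png

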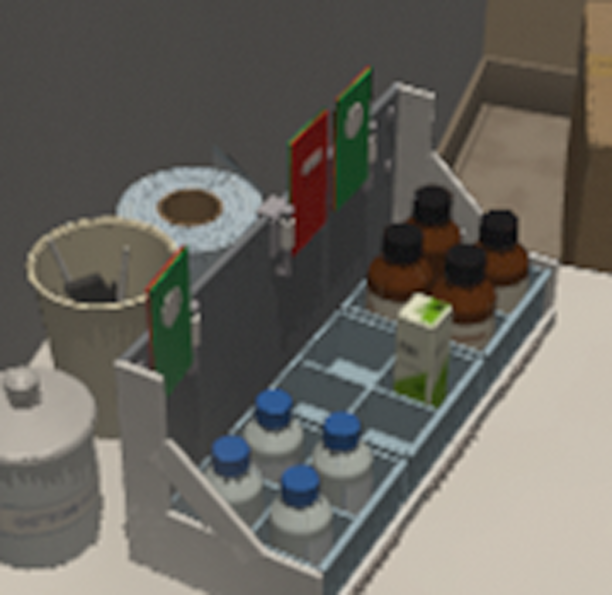

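View pics/top11.png

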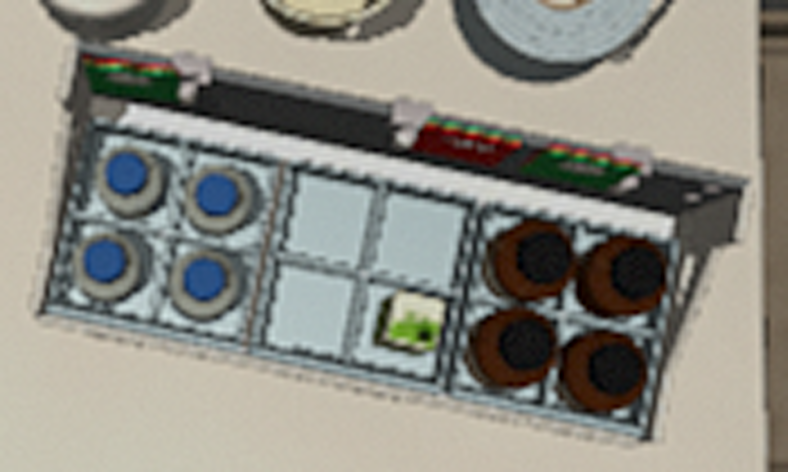

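View pics/top11f.png

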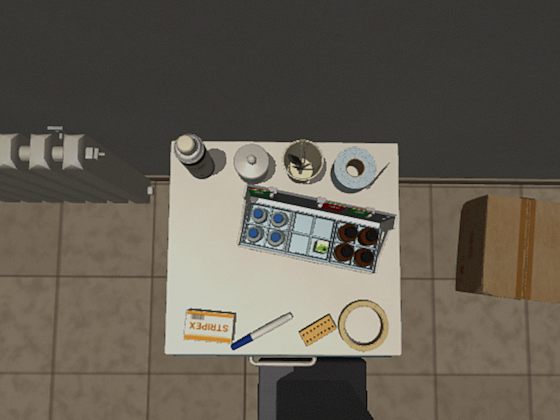

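Both turned tags now lie along the board. I'll check that the untouched left tag is flat too, by projecting leaf models at several angles.

```bash
python3 - <<'E'
from h import *
import cv2
f=grab_frame("side");t=grab_frame("top")
def q(f,yk,deg,k,z):
    a=np.radians(deg);u=np.array([-np.sin(a),-np.cos(a)]);return proj(f,[np.r_[r2w(np.array([0,yk])+k*u),z]])[0]
def crops(f,n,k,w,h,dx,dy):
    out=[]
    for yk,d0,s in((.09,180,-1),(0,0,1),(-.09,180,-1)):
        c=q(f,yk,d0,.02,.15); x0,y0=int(c[0]-w/2+dx),int(c[1]-h/2+dy)
        im=cv2.resize(f["frame"][y0:y0+h,x0:x0+w,::-1],None,fx=k,fy=k,interpolation=cv2.INTER_CUBIC)
        for d,col in((0,(255,255,0)),(8,(255,0,255))):
            P=np.array([(q(f,yk,d0+s*d,a,z)-[x0-.5,y0-.5])*k for a,z in((.003,.17),(.04,.17),(.04,.10),(.003,.10))]).astype(int)
            cv2.polylines(im,[P],True,col,1)
        out.append(im)
    cv2.imwrite(n,np.hstack(out))
crops(f,"pics/cs.png",9,28,60,0,5);crops(t,"pics/ct.png",8,32,24,0,2)
E
```

View pics/cs.png

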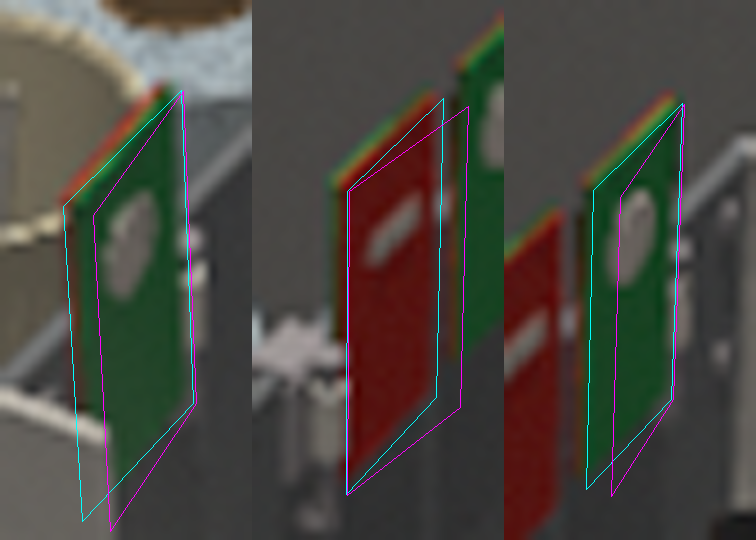

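View pics/ct.png

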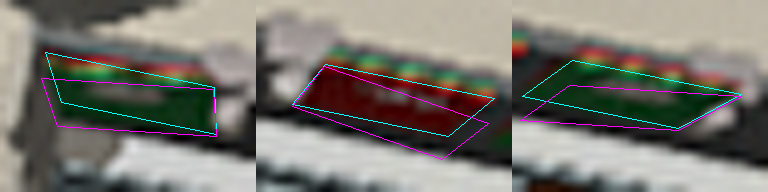

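The left tag was never touched and doesn't match the flat outline. It stands about 5° off its stop, while the other two fit it. I'll press it home from the front.

```bash
python3 -m crank '[[[-1,-0.6,0,-4.5,0],[-1,-0.6,0,-4.5,0],[-1,-0.6,0,-4.5,0],[-1,-0.6,0,-4.5,0],[-1,-0.6,0,-4.5,0],[-1,-0.6,0,-4.5,0],[-1,-0.6,0,-4.5,0],[-1,-0.6,0,-4.5,0]]]'; python3 -m crank '[[[-1,-0.6,0,-4.5,0],[-1,-0.6,0,-4.5,0],[-1,-0.6,0,-4.5,0],[-1,0,0,-3.5,0],[-1,0,0,0,0]]]';python3 -c "
from h import *
s=state();print(w2r(s['tool_pos'])*1000,s['tool_pos'][2])"
```

```text
time: 19.32
tool_pos: [0.515, 0.0082, 0.2704]
tool_rot: [0.067, -0.067, -0.704, 0.704]
contact_force: [1.0, -1.1, -0.3]
gripper_width: -0.004
time: 19.95
tool_pos: [0.5644, 0.1719, 0.27]
tool_rot: [-0.066, 0.066, 0.704, -0.704]
contact_force: [-0.0, -0.9, -0.2]
gripper_width: 0.002
[-44.93973076 117.69652049] 0.2700116227233448
```

```bash
python3 -m crank '[[[-1,0,4,0,0],[-1,0,4,0,0],[-1,0,3,0,0],[-1,0,1,0,0],[-1,-1,0,0,0],[-1,-1,0,0,0],[-1,-0.6,0,0,0],[-1,0,0,0,0]]]';python3 - <<'E'
from h import *
import cv2
s=state();print(w2r(s["tool_pos"])*1000,s["tool_pos"][2])
f=grab_frame("side"); cv2.imwrite("pics/side12.png",cv2.resize(f["frame"][115:290,190:370,::-1],None,fx=3.4,fy=3.4,interpolation=cv2.INTER_CUBIC))
E
```

```text
time: 20.95
tool_pos: [0.5918, 0.1637, 0.1513]
tool_rot: [-0.067, 0.068, 0.704, -0.704]
contact_force: [-0.5, 0.3, 0.2]
gripper_width: -0.002
[-16.50766919 114.88063287] 0.15125123774232985
```

View pics/side12.png

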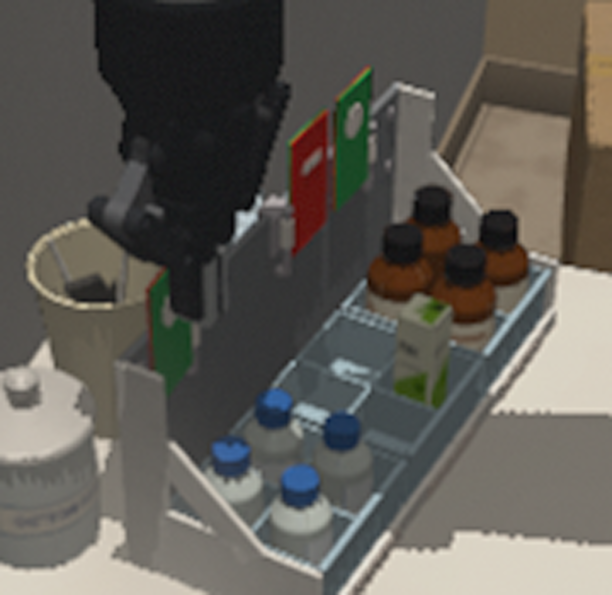

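```bash
python3 -m crank '[[[-1,-0.2,0,0,0],[-1,-0.1,0,0,0],[-1,-0.1,0,0,0],[-1,-0.1,0,0,0],[-1,-0.1,0,0,0],[-1,0,0,0,0]]]'|grep force; for i in 1 2 3 ; do python3 -m crank '[[[-1,-0.05,0,0,0],[-1,0,0,0,0]]]'|grep -E "force|tool_pos"; done;python3 -c "
from h import *
print(w2r(state()['tool_pos'])*1000)"
```

```text
contact_force: [0.7, -0.1, -0.2]
tool_pos: [0.597, 0.1626, 0.1503]
contact_force: [-0.1, 0.4, -0.4]
tool_pos: [0.5976, 0.1625, 0.1503]
contact_force: [0.1, -0.0, -0.0]
tool_pos: [0.5981, 0.1624, 0.1503]
contact_force: [-0.4, -0.4, -0.3]
[-10.03281447 114.79235261]
```

```bash
for i in 1 2 3 4; do python3 -m crank '[[[-1,-0.05,0,0,0],[-1,0,0,0,0]]]'|grep -E "force|tool_pos"; done;python3 -c "
from h import *
print(w2r(state()['tool_pos'])*1000)"
```

```text
tool_pos: [0.5986, 0.1623, 0.1503]
contact_force: [-0.2, -0.1, -0.3]
tool_pos: [0.599, 0.1622, 0.1503]
contact_force: [-1.0, 0.2, -0.0]
tool_pos: [0.5991, 0.1622, 0.1503]
contact_force: [-3.3, 0.5, 2.9]
tool_pos: [0.5992, 0.1622, 0.1503]
contact_force: [-6.0, 1.5, 2.9]
[ -8.91782333 114.84226671]
```

Firm stop reached. Next I'll retract the arm, clear it away and check again.

```bash
python3 -m crank '[[[-1,0.3,0,0,0],[-1,0.8,0,0,0],[-1,2,0,0,0],[-1,0,-3,0,0],[-1,0,-4,0,0],[-1,0,-5,0,0],[-1,0,0,2,0],[-1,0.5,0,4,0]]]'; python3 -m crank '[[[-1,0.6,0,5,0],[-1,0.6,0,5,0],[-1,0.6,0,5,0],[-1,0.6,0,5,0],[-1,0.6,0,5,0],[-1,0.6,0,5,0],[-1,0.6,0,5,0],[-1,0.6,0,5,0]]]'; python3 -m crank '[[[-1,0.6,0,5,0],[-1,0.6,0,4,0],[-1,0,0,0,0]]]';python3 - <<'E'
from h import *
import cv2
s=state();print(s["time"],w2r(s["tool_pos"])*1000,s["tool_pos"][2])
f=grab_frame("side");t=grab_frame("top")
cv2.imwrite("pics/side13.png",f["frame"][:,:,::-1])
cv2.imwrite("pics/top13.png",cv2.resize(t["frame"][130:365,160:405,::-1],None,fx=2.5,fy=2.5,interpolation=cv2.INTER_CUBIC))
def q(f,yk,deg,k,z):
    a=np.radians(deg);u=np.array([-np.sin(a),-np.cos(a)]);return proj(f,[np.r_[r2w(np.array([0,yk])+k*u),z]])[0]
def crops(f,n,k,w,h,dx,dy):
    out=[]
    for yk,d0,s in((.09,180,-1),(0,0,1),(-.09,180,-1)):
        c=q(f,yk,d0,.02,.15); x0,y0=int(c[0]-w/2+dx),int(c[1]-h/2+dy)
        im=cv2.resize(f["frame"][y0:y0+h,x0:x0+w,::-1],None,fx=k,fy=k,interpolation=cv2.INTER_CUBIC)
        for d,col in((0,(255,255,0)),(8,(255,0,255))):
            P=np.array([(q(f,yk,d0+s*d,a,z)-[x0-.5,y0-.5])*k for a,z in((.003,.17),(.04,.17),(.04,.10),(.003,.10))]).astype(int)
            cv2.polylines(im,[P],True,col,1)
        out.append(im)
    cv2.imwrite(n,np.hstack(out))
crops(f,"pics/cs2.png",9,28,60,0,5)
E
```

```text
time: 24.5
tool_pos: [0.5532, 0.1097, 0.2704]
tool_rot: [0.067, -0.068, -0.704, 0.704]
contact_force: [-1.0, -0.7, 0.4]
gripper_width: -0.002
time: 25.5
tool_pos: [0.4283, -0.2749, 0.2691]
tool_rot: [-0.068, 0.068, 0.704, -0.704]
contact_force: [0.7, -0.2, 0.0]
gripper_width: 0.003
time: 25.88
tool_pos: [0.3991, -0.3613, 0.2688]
tool_rot: [-0.07, 0.069, 0.704, -0.703]
contact_force: [0.5, 0.8, -0.1]
gripper_width: -0.002
25.875 [-105.05746913 -437.35279648] 0.2688076412366631
```

View pics/cs2.png

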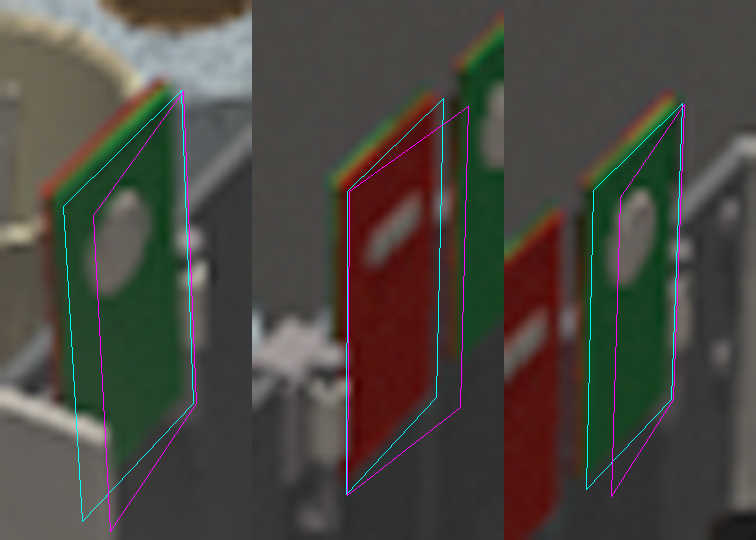

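View pics/side13.png

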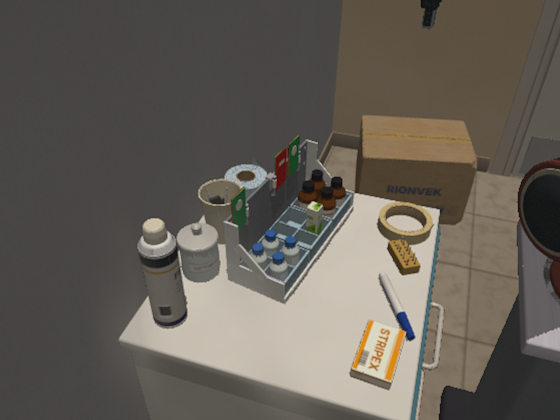

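View pics/top13.png

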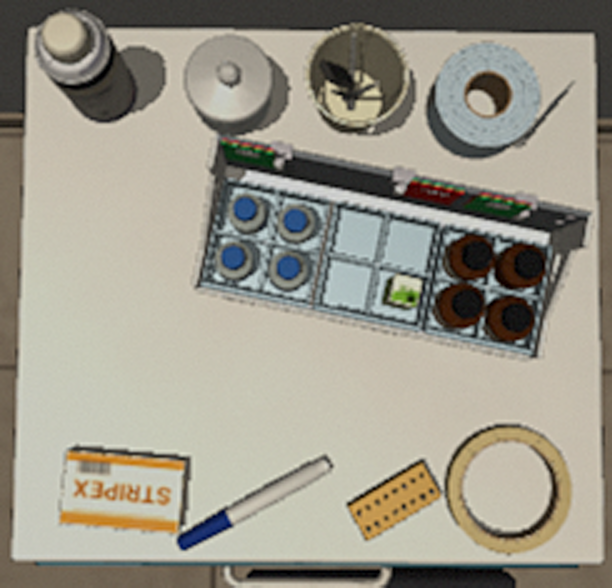

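```bash
python3 -c "
from plant import *
print(job_done())"
```

```text
the job is handed in; nothing more can be done
None
```

All three stock tags are set, and the job was handed in at about 26 s of the 48 s allowed. The tags above the two full bins show green, and the tag above the carton bin shows red.

- **Amber bin (right):** I pushed the tag round from red to green from behind with the shut fingertip, until I felt its stop at about 7 N.
- **Carton bin (middle):** I turned the tag from green to red the same way, also until I felt its stop at about 7 N.
- **Clear bin (left):** The tag already showed green, but the projected outlines showed it about 5° short of its stop. I pressed it home from the front, stopping at about 6 N.

**Last checks:** The final pictures show all three tags flat along the board. The bottles, carton, jar, beaker and other items look unmoved, and the arm is clear. The middle and right tags sit about 1 pixel off my projected outlines, and the left tag about 2 pixels. I put that down to the small position error in my rack fit, which the left tag's initial tilt had skewed.

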